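Glazed crackers into the pump vacuum box

ROBOT

A 6-joint arm with a two-finger parallel gripper is mounted at the origin on the work surface. World frame = base frame: x ahead of the robot, y to its left, z up, the work surface at z = 0. Lengths are in m, angles in rad, forces in N, time in s.
With the tool pointing down it reaches from about 0.3 to 0.85 m from the base axis. Payload 4.2 kg.
Tool frame: the origin (TCP) lies midway between the tips of the shut fingers; the grasp point (between the pads) lies grasp_offset behind it (grasp_offset is the distance from the TCP to the grasp point, in m); z points along the fingers, y is the line along which they close (so a half turn about z gives the same grasp; the last joint's range is limited). The gripper opens to 91 mm and grips with 3 to 60 N. Pads are 32 mm wide; open, the fingers measure 118 mm over their backs; the gripper's body (76 mm by 178 mm) begins 60 mm behind the grasp point.
Start: joints at [1.289, 0.32, 1.565, -0, 1.257, -0.02], TCP at [0.149, 0.555, 0.214] pointing down, gripper open.
Joint ranges: [-3.11, 3.11], [-0.84, 2.01], [0.21, 2.61], [-1.34, 4.49], [0.05, 2.63], [-2.56, 2.56]. Speed limits (rad/s): [2.57, 2.57, 3.14, 3.14, 3.14, 3.14].

INTERFACE

Orientations are given as a rotation vector (axis times angle).
In Python, from plant import state, capture, job_done, grasp_offset gives the robot as it stands.
- The arm moves only by the tool play_rows, never from a script. Its argument "targets" is one flat list of numbers, 5 for each row, row after row: the shift along the tool's x, y, z in mm, then the turn about the tool's z in degrees, then the closure, from 0 (fully open) to 1 (shut). A call has 1 to 10 rows; each row shifts and turns the commanded pose from where the row before left it, along the tool's axes as they then stand; what a row does not reach is not made up. A row lasts 1/8 s, in which the tool goes at most 62.5 mm and 10.7 degrees, less where a joint would pass 70% of its speed; a pose out of reach is approached as far as the arm can. A call with a gripper value outside its range is refused whole. The fingers move at their own pace and stop on an object; "force" is the grip in N (left out, the last holds). Time passes only in rows, so rows that do not move let the fingers close. It gives the time, the measured TCP pose, the force, the opening and the grip force at its end, in the units of the state.
- state(): the state, without advancing time (a new reading comes with each control period).
- capture(name): name is "scene" or "top" or "wrist"; returns a dict with "pixels" (420x560x3 uint8, blue, green, red), "fx", "fy", "cx", "cy" (pixels), "R" (3x3) and "t" (3): a world point X has camera coordinates R X + t. Camera axes: x right, y down, z forward; pixel columns grow to the right and rows downward; lengths in m; the calibration is good to about 2 mm. A picture is of the moment at which its call begins. There is no depth.
- job_done(): hands the job in; it is judged then, once.
The state is a dict: "time_s": time; "joint_positions": joint angles; "joint_velocities": joint speeds; "joint_torque": joint torques, N m; "position": TCP position; "tcp_rot": TCP orientation; "wrist_force": force on the tool from outside, world axes, zero at the start; "ft_torque": the same for the moment, N m; "opening": finger opening in m; "finger_force": force on a finger pad.
Only numpy, scipy, OpenCV 4.12 (cv2) and the standard library are available. Lean on these libraries where they do the work, as an engineer would, in place of code of your own. Each camera call takes 0.05 s, during which the arm holds its last target. There are 200 camera calls.

TASK

Put all the glazed rice crackers from the steel panel into the white vacuum box, lying flat side by side with the glaze up: hold each one by its side edges only, never touching its glazed top or underside, and set it down rather than dropping it. Then shut the clear lid fully and pump the box's lever at least four full strokes, each right down and then let spring right back up. Leave the other kitchen things where they stand.

Things in the scene. Friction and masses are not known exactly. Their poses are not given: they have to be found in the camera images.
- cracker1_mid (a point): middle of glazed rice cracker 1 (None if absent): a stiff brown slab 90 long x 50 wide x 10 mm thick, about 50 g; its x axis runs along the 90 mm length, y across the 50 mm width, z up out of the darker glazed top face. Its centre is half-way up, 5 mm above what it lies on. The glazed top and the underside (both from 3 mm in from the edges) must not be touched by the fingers; the upright side edges, 8 mm high, may be.
- cracker2_mid (a point): middle of glazed rice cracker 2 (None if absent): a stiff brown slab 90 long x 50 wide x 10 mm thick, about 50 g; its x axis runs along the 90 mm length, y across the 50 mm width, z up out of the darker glazed top face. Its centre is half-way up, 5 mm above what it lies on. The glazed top and the underside (both from 3 mm in from the edges) must not be touched by the fingers; the upright side edges, 8 mm high, may be.
- cracker3_mid (a point): middle of glazed rice cracker 3 (None if absent): a stiff brown slab 90 long x 50 wide x 10 mm thick, about 50 g; its x axis runs along the 90 mm length, y across the 50 mm width, z up out of the darker glazed top face. Its centre is half-way up, 5 mm above what it lies on. The glazed top and the underside (both from 3 mm in from the edges) must not be touched by the fingers; the upright side edges, 8 mm high, may be.
- cracker4_mid (a point): middle of glazed rice cracker 4 (None if absent): a stiff brown slab 90 long x 50 wide x 10 mm thick, about 50 g; its x axis runs along the 90 mm length, y across the 50 mm width, z up out of the darker glazed top face. Its centre is half-way up, 5 mm above what it lies on. The glazed top and the underside (both from 3 mm in from the edges) must not be touched by the fingers; the upright side edges, 8 mm high, may be.
- panel: flat bare steel shelf panel lying on the counter, 320 (its x) x 300 (its y) x 6 mm thick, fixed; origin at the centre of its underside, its top is 6 mm up. The crackers start lying on it, glaze up.
- box_floor (a point): centre of the inner floor of the white vacuum food box, 8 mm above the counter. The box is fixed; its x axis (roughly away from the robot) runs across it, y (roughly to the robot's left) along it, z up. Inside it measures 206 (x) x 246 mm (y); walls 8 mm thick, rims 42 mm above the inner floor. The clear lid is hinged along the +x rim. At the +y end, outside the box, stands the lever pump (housing 130 x 75 x 55 mm high, centre at x 0, y 192 mm from this point).
- lid (a joint): angle of the lid, rad: 0 shut, about 1.57 upright, at most 2.3. The hinge is stiff (0.40 N m of friction), so the lid stays where it is left and must be pushed all the way down.
- lid_edge (a point): middle of the lid's free edge. The lid is a clear plate 222 (hinge to free edge) x 262 mm, 6 mm thick with a 10 mm thick grey border on the free edge; this point lies 5 mm above the lid's lower (inner) face. When shut it is at the near rim, 55 mm above the counter, and points towards the robot.
- lid_hinge (a point): middle of the lid's hinge line, at the top of the far (+x) rim, 50 mm above the counter; the hinge line runs along the box's y axis; when the lid is shut its upper face lies 6 mm (border 10 mm) above this height.
- lever (a joint): angle of the sprung pump lever, rad: 0 at rest (up), 0.55 on the bottom stop. A full stroke takes it past 0.45 and lets it return below 0.08 by its own spring; full depth needs about 12 N straight down on the pad.
- lever_pad (a point): centre of the top face of the black press pad, 50 x 46 mm, at the robot-side end of the pump lever. It lies 130 mm from the pivot; about 150 mm above the counter at rest, pressed down it comes to about 80 mm. At rest the lever rises 0.45 rad from the pivot towards the robot; pressed to the stop it falls 0.10 rad below level.
- lever_pivot (a point): pivot of the pump lever, 88 mm above the counter, at the far side of the pump housing; axes as the box; the lever points along -x from here.
- bowl: empty white ceramic ramen bowl, 150 mm across, 70 mm high; stands loose on the counter, not part of the job; origin at the centre of its underside, z up.
- case: grey plastic chopstick case, 240 (its x) x 34 x 22 mm high; stands loose on the counter, not part of the job; origin at the centre of its underside, z up.
- tin: lidded metal tin, 72 mm across, 90 mm high; stands loose on the counter, not part of the job; origin at the centre of its underside, z up.
- cup: brushed aluminium cup, 72 mm across, 85 mm high; stands loose on the counter, not part of the job; origin at the centre of its underside, z up.
- mug: blue mug, 80 mm across, 90 mm high; stands loose on the counter, not part of the job; origin at the centre of its underside, z up.
- shaker: glass shaker with a steel cap, 48 mm across, 100 mm high; stands loose on the counter, not part of the job; origin at the centre of its underside, z up.
Not all that is in view belongs to the job. Leave any purple look-alike of the part that bears cracker1_mid alone.

How it is judged:
On the way, in this order (a step that is already met when the one before it is completed fails the run):
1. every cracker present lies flat on the floor of the box, glaze up, let go (x of cracker1_mid in the frame of box_floor between -0.103 and 0.103 m and y of cracker1_mid in the frame of box_floor between -0.123 and 0.123 m and z of each of cracker1_mid, cracker2_mid, cracker3_mid, cracker4_mid in the frame of box_floor below 0.01 m and angle between each of cracker1_mid, cracker2_mid, cracker3_mid, cracker4_mid's own z axis and vertical below 0.12 rad and x of cracker2_mid in the frame of box_floor between -0.103 and 0.103 m and y of cracker2_mid in the frame of box_floor between -0.123 and 0.123 m and x of cracker3_mid in the frame of box_floor between -0.103 and 0.103 m and y of cracker3_mid in the frame of box_floor between -0.123 and 0.123 m and x of cracker4_mid in the frame of box_floor between -0.103 and 0.103 m and y of cracker4_mid in the frame of box_floor between -0.123 and 0.123 m and contact force between each of cracker1, cracker2, cracker3, cracker4 and the fingers below 0.05 N), for 0.2 s.
2. the lid is shut (value of joint lid below 0.05 rad), for 0.2 s.
3. first stroke: the lever is pressed right down (value of joint lever above 0.45 rad and value of joint lid below 0.05 rad), for 0.05 s.
4. first stroke: the lever has sprung right back up (value of joint lever below 0.08 rad and value of joint lid below 0.05 rad), for 0.05 s.
5. second stroke: the lever is pressed right down (all of step 3), for 0.05 s.
6. second stroke: the lever has sprung right back up (all of step 4), for 0.05 s.
7. third stroke: the lever is pressed right down (all of step 5), for 0.05 s.
8. third stroke: the lever has sprung right back up (all of step 6), for 0.05 s.
9. fourth stroke: the lever is pressed right down (all of step 7), for 0.05 s.
10. fourth stroke: the lever has sprung right back up (all of step 8), for 0.05 s.
At the end, for the whole second after the job is handed in: Every cracker present lies inside the box on its floor (middle within the inner outline and less than 10 mm above the floor), within 0.12 rad of flat, glaze up, released and still; the lid is shut (below 0.05 rad) and the lever is back up (below 0.08 rad) (all of step 1 and all of step 10 and linear speed of each of cracker1, cracker2, cracker3, cracker4 below 0.02 m/s); the robot touches nothing.
It fails at once if a finger touches the glazed top or the underside of a cracker (contact force between any of cracker1_c0, cracker1_c2, cracker2_c0, cracker2_c2, cracker3_c0, cracker3_c2, cracker4_c0, cracker4_c2 and the fingers above 0.3 N).
It fails at once if a cracker is dropped: in the air, more than about 40 mm above where it would lie, with no finger holding it ((height (world z) of cracker1_mid above 0.055 m and contact force between cracker1 and the fingers below 0.01 N) or (height (world z) of cracker2_mid above 0.055 m and contact force between cracker2 and the fingers below 0.01 N) or (height (world z) of cracker3_mid above 0.055 m and contact force between cracker3 and the fingers below 0.01 N) or (height (world z) of cracker4_mid above 0.055 m and contact force between cracker4 and the fingers below 0.01 N)).
It fails at once if one of the other kitchen things is shifted by more than 30 mm (distance of any of bowl, case, tin, cup, mug, shaker from where it was at the start of the episode above 0.03 m).
Of cracker1, cracker2, cracker3, cracker4 only 3 to 4 are there at a start; the rules pass over those that are not, and their reading is None.
At some moment in a run one of cracker1, cracker2, cracker3, cracker4 may be knocked a few centimetres aside while the robot is not near it.
It also fails if it takes over 210 s, if anything falls off the work surface, if the arm or the gripper's body presses on something with over 40 N, if the wrist force passes 120 N, or if a joint passes its speed limit or range.

## Working session

There is one attempt and no reset: what is moved stays moved. The work goes in short steps, Python scripts to look and compute and a tool call to move; the robot and the scene stay as the last step left them, time stands still between calls to the robot, and variables do not carry over. Pictures are saved under pics/ and viewed, at most 14 in all, crops included, and the job is handed in when it is done.

Besides the shell and the picture viewer there is one more tool, called after ">>>" as name(argument=value, ...) on one line, values as JSON. play_rows: Moves the arm, as the interface text tells. Its arguments: {"type":"object","properties":{"targets":{"type":"array","items":{"type":"number"}},"force":{"type":"number"}},"required":["targets"]}

```bash
mkdir -p pics; ls; python3 - <<'E'
from plant import state,capture,grasp_offset
import cv2
s=state();print(s,grasp_offset)
for n in("top","scene"):
    c=capture(n);cv2.imwrite(f"pics/{n}0.png",c["pixels"]);print(n,c["fx"],c["cx"],c["cy"],c["R"],c["t"])
E
```

```text
pics
{'time_s': 0.0, 'joint_positions': array([ 1.28899456e+00,  3.20296472e-01,  1.56569562e+00,  3.21299445e-05,
        1.25739071e+00, -1.99887135e-02]), 'joint_velocities': array([ 0.00065319,  0.00046347, -0.00058998, -0.00027965, -0.00061146,
       -0.00019098]), 'joint_torque': array([-1.33182635e-03, -4.12444532e+01, -2.31967592e+01,  7.25271623e-02,
        4.60960774e-02, -1.73750946e-04]), 'position': array([0.14866871, 0.55491621, 0.21311122]), 'tcp_rot': array([-4.10057650e-01, -3.11441309e+00,  2.77252062e-03]), 'wrist_force': array([0.3345321 , 0.41903278, 0.2645327 ]), 'ft_torque': array([-0.02839098,  0.04680437, -0.01132453]), 'finger_force': 0.0, 'opening': 0.09131448512208398} 0.0188
top 436.96292901092926 281.87866790446884 207.3864237907095 [[-1.87408959e-02 -9.99821678e-01 -2.32203665e-03]
 [-9.86574731e-01  1.88693322e-02 -1.62216672e-01]
 [ 1.62231561e-01 -7.49223098e-04 -9.86752431e-01]] [-0.05801785  0.52803804  1.29358872]
scene 468.2294784895455 283.73536752934706 208.0452272320802 [[ 0.85729914  0.51462047 -0.01428155]
 [ 0.30233608 -0.52572323 -0.79511507]
 [-0.41669063  0.67733364 -0.60629041]] [-0.40090497 -0.08205212  1.88859819]
```

View pics/top0.png

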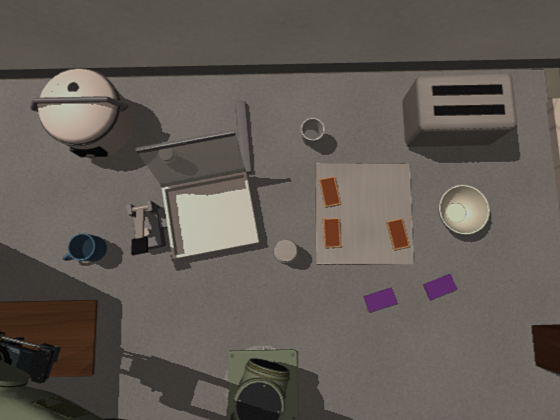

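View pics/scene0.png

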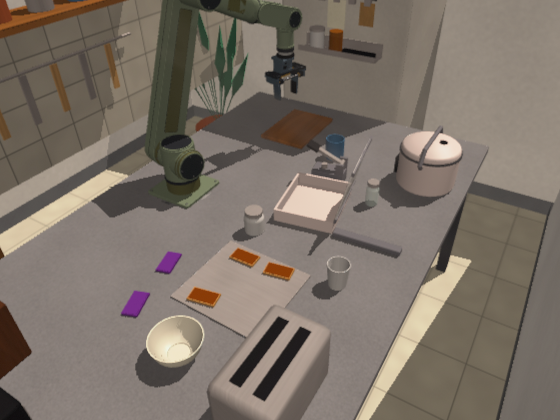

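```bash
cat > h.py <<'E'
import numpy as np,cv2
from plant import state,capture,grasp_offset
def ray(c,uv,z):
    uv=np.atleast_2d(np.float64(uv))
    d=np.c_[(uv[:,0]-c["cx"])/c["fx"],(uv[:,1]-c["cy"])/c["fy"],np.ones(len(uv))]@c["R"]
    o=-c["R"].T@c["t"]
    return o+d*((z-o[2])/d[:,2])[:,None]
def proj(c,X):
    p=np.atleast_2d(X)@c["R"].T+c["t"]
    return np.c_[c["fx"]*p[:,0]/p[:,2]+c["cx"],c["fy"]*p[:,1]/p[:,2]+c["cy"]]
def crackers(c,z=0.014,amin=100):
    h=cv2.cvtColor(c["pixels"],cv2.COLOR_BGR2HSV)
    m=cv2.inRange(h,(0,120,60),(20,255,255))
    out=[]
    for k in cv2.findContours(m,cv2.RETR_EXTERNAL,cv2.CHAIN_APPROX_NONE)[0]:
        if cv2.contourArea(k)<amin: continue
        P=ray(c,k[:,0],z)[:,:2]
        (x,y),(w,hh),a=cv2.minAreaRect((P*1000).astype(np.float32))
        if hh>w: a+=90
        a=(a+90)%180-90   # long axis angle
        out.append((round(x),round(y),round(max(w,hh)),round(min(w,hh)),round(a,1),tuple(k[:,0].mean(0).round())))
    return out
E
python3 - <<'E'
from h import *
c=capture("top");[print(k) for k in crackers(c)]
im=c["pixels"];
a=cv2.resize(im[95:270,120:300],None,fx=3.3,fy=3.3,interpolation=2)
b=cv2.resize(im[155:320,310:480],None,fx=3.3,fy=3.3,interpolation=2)
cv2.imwrite("pics/boxcrop.png",a);cv2.imwrite("pics/pancrop.png",b)
E
```

```text
(131, 643, 281, 182, -89.2, (np.float64(57.0), np.float64(336.0)))
(237, 646, 285, 42, -88.8, (np.float64(46.0), np.float64(307.0)))
(443, -425, 88, 50, 11.3, (np.float64(398.0), np.float64(234.0)))
(450, -221, 89, 49, 1.4, (np.float64(332.0), np.float64(232.0)))
(580, -219, 89, 49, 10.4, (np.float64(330.0), np.float64(191.0)))
```

View pics/boxcrop.png

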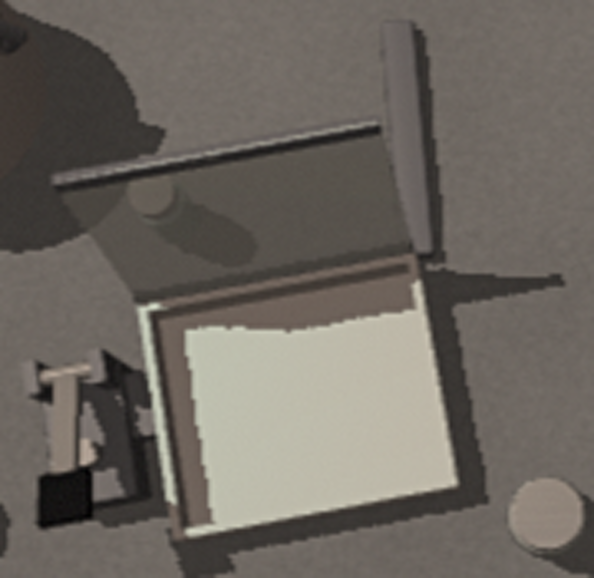

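View pics/pancrop.png

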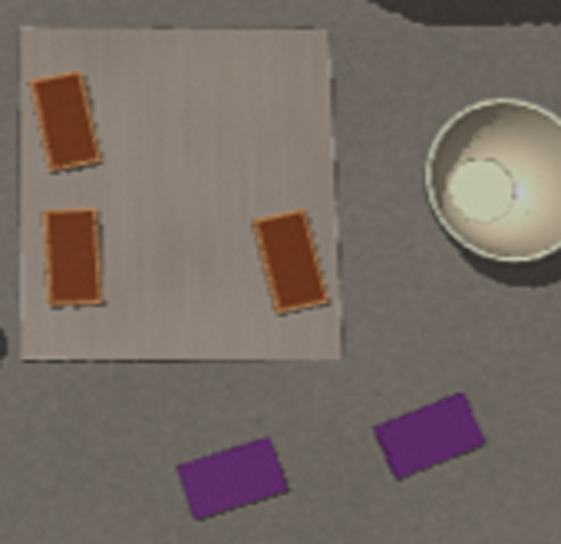

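```bash
python3 - <<'E'
from h import *
c=capture("top")
f=lambda p:np.array(p)/3.3+[120,95]
P=ray(c,f([(180,540),(460,487),(420,257),(138,305)]),0.05)[:,:2]
print(P.round(3))
print("sides",[np.linalg.norm(P[i]-P[i-1]).round(3) for i in range(4)])
ctr=P.mean(0); ys=(P[3]-P[2])+(P[0]-P[1]); th=np.arctan2(-ys[0],ys[1]);xs=(P[2]-P[1])+(P[3]-P[0])
print("ctr",ctr,"yaw from y",np.degrees(th),"from x",np.degrees(np.arctan2(xs[1],xs[0])))
R=np.array([[np.cos(th),-np.sin(th)],[np.sin(th),np.cos(th)]])
hinge=ctr+R@[.111,0]
for a in np.arange(1.5,2.31,.1):
    d=-.222*np.cos(a);z=.05+.222*np.sin(a)
    X=[list(hinge+R@[d,s*.131])+[z] for s in(1,-1)]
    print(round(a,2),((proj(c,X)-[120,95])*3.3).round(),"edge z",z.round(3),"mid",(hinge+R@[d,0]).round(3))
print("pad",ray(c,f([(65,497)]),.15),"pivot",ray(c,f([(65,370)]),.09))
s=state();x=cv2.Rodrigues(s["tcp_rot"])[0];print(x.round(3))
E
```

```text
[[0.377 0.255]
 [0.42  0.002]
 [0.636 0.037]
 [0.595 0.299]]
sides [np.float64(0.222), np.float64(0.258), np.float64(0.218), np.float64(0.266)]
ctr [0.50674497 0.1481842 ] yaw from y 9.233078910428379 from x 10.295683510494461
1.5 [[ 68. 265.]
 [400. 206.]] edge z 0.271 mid [0.601 0.163]
1.6 [[ 64. 237.]
 [396. 179.]] edge z 0.272 mid [0.623 0.167]
1.7 [[ 61. 211.]
 [391. 153.]] edge z 0.27 mid [0.645 0.171]
1.8 [[ 59. 186.]
 [387. 128.]] edge z 0.266 mid [0.666 0.174]
1.9 [[ 58. 162.]
 [384. 106.]] edge z 0.26 mid [0.687 0.178]
2.0 [[ 58. 141.]
 [381.  85.]] edge z 0.252 mid [0.707 0.181]
2.1 [[ 59. 122.]
 [378.  67.]] edge z 0.242 mid [0.727 0.184]
2.2 [[ 61. 106.]
 [376.  51.]] edge z 0.229 mid [0.745 0.187]
2.3 [[ 64.  92.]
 [375.  38.]] edge z 0.216 mid [0.762 0.19 ]
pad [[0.40940939 0.32830607 0.15      ]] pivot [[0.5279466  0.35174423 0.09      ]]
[[-0.966  0.259 -0.   ]
 [ 0.259  0.966 -0.001]
 [ 0.    -0.001 -1.   ]]
```

```bash
cat >> h.py <<'E'
BC=np.array([.507,.148]);BY=9.8
def box(x,y):
    t=np.radians(BY);return BC+np.array([[np.cos(t),-np.sin(t)],[np.sin(t),np.cos(t)]])@[x/1000,y/1000]
def go(x,y,a=None,z=None):
    """shift in tool frame (mm), then turn (deg) so that tool x is along long axis a(deg)"""
    s=state();R=cv2.Rodrigues(s["tcp_rot"])[0]
    p=s["position"]
    d=R.T@(np.array([x,y,p[2] if z is None else z])-p)*1000
    out=f"t={s['time_s']:.1f} at {p.round(4)} tilt {np.degrees(np.arccos(-R[2,2])):.2f} q6 {s['joint_positions'][5]:.2f} shift {d.round(1)}"
    if a is not None:
        cur=np.degrees(np.arctan2(R[1,0],R[0,0]));t=-((a-cur+90)%180-90)
        out+=f" turn {t:.1f}"
    print(out,"open",round(s["opening"],4),"F",s["wrist_force"].round(1),"grip",s["finger_force"])
E
python3 - <<'E'
from h import *
c=capture("top")
print("tin",ray(c,[(286,251)],.09),"tin base r",proj(c,[[.4,-.08,.09]]))
go(.450,-.221,1.4)
for xy in((-50,-60),(-50,60),(50,0)):print(box(*xy))
E
```

```text
tin [[ 0.39063893 -0.07752307  0.09      ]] tin base r [[286.78694396 247.75344328]]
t=0.2 at [0.1488 0.5552 0.2136] tilt 0.04 q6 -0.02 shift [-4.918e+02 -6.718e+02  5.000e-01] turn -16.4 open 0.0913 F [ 0.7  0.1 -0.9] grip 0.0
[0.46794218 0.08036505]
[0.44751704 0.198614  ]
[0.55627039 0.15651047]
```

>>> play_rows(targets=[-31,-42,0,0,0,-31,-42,0,0,0,-31,-42,0,0,0,-31,-42,0,0,0,-31,-42,0,0,0,-31,-42,0,0,0,-31,-42,0,0,0,-31,-42,0,0,0,-31,-42,0,0,0,-31,-42,0,0,0], force=12)

```text
time_s: 1.5
position: [0.3399, 0.0679, 0.2142]
tcp_rot: [0.41, 3.114, 0.001]
wrist_force: [1.3, 1.3, 0.0]
opening: 0.091
finger_force: 0.0
```

>>> play_rows(targets=[-31,-42,0,0,0,-31,-42,0,0,0,-31,-42,0,0,0,-31,-42,0,0,0,-31,-42,0,0,0,-27,-42,0,0,0,0,0,0,-8,0,0,0,0,-8.4,0,0,0,0,0,0,0,0,0,0,0])

```text
time_s: 2.75
position: [0.4501, -0.2209, 0.2139]
tcp_rot: [0.035, -3.141, -0.0]
wrist_force: [-0.5, -0.8, 0.4]
opening: 0.0914
finger_force: 0.0
```

```bash
python3 - <<'E'
from h import *
[print(k) for k in crackers(capture("top"))]
c=capture("wrist");[print("w",k) for k in crackers(c,.016)]
cv2.imwrite("pics/w0.png",c["pixels"])
go(.450,-.221,1.4)
E
```

```text
(150, 645, 287, 217, -89.8, (np.float64(48.0), np.float64(340.0)))
(426, -221, 48, 40, -86.7, (np.float64(332.0), np.float64(240.0)))
(443, -424, 88, 50, 11.3, (np.float64(398.0), np.float64(234.0)))
(581, -219, 88, 50, 10.4, (np.float64(327.0), np.float64(190.0)))
w (654, -61, 353, 30, -88.6, (np.float64(410.0), np.float64(361.0)))
w (616, -212, 51, 20, -88.6, (np.float64(279.0), np.float64(326.0)))
w (580, 15, 85, 38, 14.6, (np.float64(487.0), np.float64(302.0)))
w (591, -450, 85, 37, -11.9, (np.float64(64.0), np.float64(302.0)))
w (549, -224, 50, 34, -81.0, (np.float64(272.0), np.float64(271.0)))
w (450, -220, 90, 50, 1.2, (np.float64(276.0), np.float64(181.0)))
w (442, -422, 89, 53, 11.3, (np.float64(75.0), np.float64(168.0)))
t=2.9 at [ 0.4502 -0.2208  0.214 ] tilt 0.01 q6 -2.07 shift [ 0.2 -0.2 -0. ] turn -0.1 open 0.0911 F [-0.5 -0.2 -0.3] grip 0.0
```

View pics/w0.png

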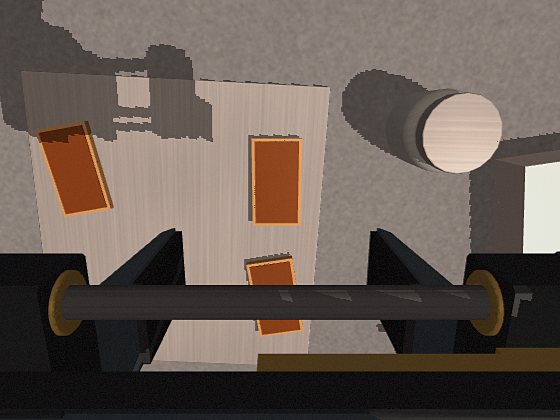

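>>> play_rows(targets=[0,0,40,0,0,0,0,40,0,0,0,0,40,0,0,0,0,40,0,0,0,0,25,0,0,0,0,15,0,0,0,0,0,0,0,0,0,0,0,0])

```text
time_s: 3.85
position: [0.451, -0.2214, 0.0149]
tcp_rot: [-0.038, 3.139, -0.001]
wrist_force: [0.6, 0.5, 0.1]
opening: 0.0912
finger_force: 0.0
```

```bash
python3 - <<'E'
from h import *
go(.450,-.2205,1.2,.009)
E
```

```text
t=3.9 at [ 0.451  -0.2214  0.0149] tilt 0.12 q6 -2.07 shift [1.  0.9 5.9] turn 0.2 open 0.0912 F [0.6 0.5 0.1] grip 0.0
```

>>> play_rows(targets=[0,0,5,0,0,0,0,0,0,0,0,0,0,0,1,0,0,0,0,1,0,0,0,0,1,0,0,0,0,1,0,0,0,0,1,0,0,0,0,1,0,0,-3,0,1,0,0,-3,0,1], force=12)

```text
time_s: 5.1
position: [0.4501, -0.221, 0.0151]
tcp_rot: [0.038, -3.141, -0.0]
wrist_force: [0.1, -0.0, -0.9]
opening: 0.0502
finger_force: 12.0
```

>>> play_rows(targets=[0,0,-15,0,1,0,0,-25,0,1,0,0,-40,10,1,0,0,-40,10,1,0,0,-40,10,1,0,0,-20,10,1,0,0,0,10,1,0,0,0,10,1,0,0,0,10,1,0,0,0,10,1])

```text
time_s: 6.35
position: [0.45, -0.221, 0.196]
tcp_rot: [1.996, 2.425, 0.0]
wrist_force: [-0.0, 1.0, -0.2]
opening: 0.0498
finger_force: 12.0
```

>>> play_rows(targets=[0,0,0,10,1,0,0,0,10,1,0,0,0,10,1,0,0,0,10,1,0,0,0,10,1,0,0,0,10,1,0,0,0,10,1,0,0,0,10,1,0,0,0,10,1,0,0,0,1.6,1])

```text
time_s: 7.6
position: [0.45, -0.221, 0.1958]
tcp_rot: [3.13, 0.269, 0.001]
wrist_force: [0.2, -0.1, -0.6]
opening: 0.0502
finger_force: 12.0
```

```bash
python3 - <<'E'
from h import *
go(*box(35,0),9.8)
E
```

```text
t=7.6 at [ 0.45   -0.221   0.1958] tilt 0.05 q6 0.92 shift [ 1.541e+02 -3.538e+02 -1.000e-01] turn 0.0 open 0.0502 F [ 0.2 -0.1 -0.6] grip 12.000073939561844
```

>>> play_rows(targets=[17,-39,0,0,1,17,-39,0,0,1,17,-39,0,0,1,17,-39,0,0,1,17,-39,0,0,1,17,-39,0,0,1,17,-39,0,0,1,17,-39,0,0,1,18,-42,0,0,1,0,0,0,0,1])

```text
time_s: 8.85
position: [0.542, 0.1566, 0.1952]
tcp_rot: [-3.129, -0.277, -0.001]
wrist_force: [0.0, 0.1, -0.8]
opening: 0.0498
finger_force: 12.0
```

```bash
python3 - <<'E'
from h import *
go(*box(35,0),9.8,.012)
c=capture("wrist");cv2.imwrite("pics/w1.png",c["pixels"])
E
```

```text
t=8.8 at [0.542  0.1566 0.1952] tilt 0.06 q6 1.65 shift [ -1.1   2.6 183.2] turn 0.3 open 0.0498 F [ 0.   0.1 -0.8] grip 12.00021967291832
```

View pics/w1.png

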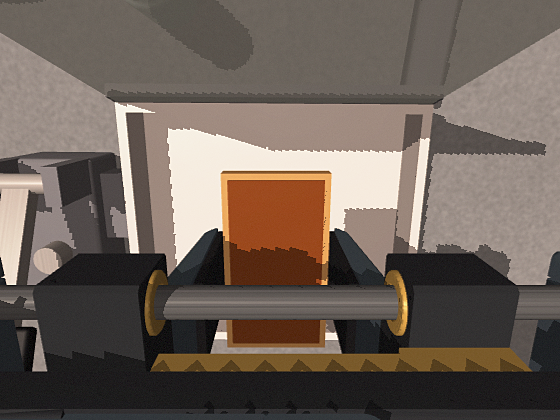

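>>> play_rows(targets=[-1,2.5,40,0,1,0,0,40,0,1,0,0,40,0,1,0,0,30,0,1,0,0,15,0,1,0,0,10,0,1,0,0,5,0,1,0,0,3,0,1,0,0,0,0,1,0,0,0,0,1])

```text
time_s: 10.15
position: [0.5414, 0.1515, 0.0124]
tcp_rot: [-3.13, -0.269, -0.002]
wrist_force: [0.5, 0.1, -0.5]
opening: 0.0499
finger_force: 12.0
```

```bash
python3 - <<'E'
from h import *
go(*box(35,0),9.8,.012)
E
```

```text
t=10.2 at [0.5414 0.1515 0.0124] tilt 0.06 q6 1.65 shift [ 0.5 -2.4  0.4] turn 0.0 open 0.0499 F [ 0.5  0.1 -0.5] grip 11.999884843826294
```

>>> play_rows(targets=[0,0,1,0,1,0,0,0,0,0.4,0,0,0,0,0.3,0,0,0,0,0.25,0,0,0,0,0.25,0,0,-10,0,0.25,0,0,-30,0,0.25,0,0,-45,0,0.25,0,0,-45,0,0.25,0,0,-50,0,0])

```text
time_s: 11.4
position: [0.5407, 0.1513, 0.193]
tcp_rot: [-3.13, -0.268, -0.0]
wrist_force: [1.5, 0.0, -0.0]
opening: 0.0758
finger_force: 0.0
```

```bash
python3 - <<'E'
from h import *
[print(k) for k in crackers(capture("top"))]
[print("w",k) for k in crackers(capture("wrist"),.018)]
go(.581,-.219,10.4)
go(.443,-.4245,11.3)
E
```

```text
(150, 645, 287, 217, -89.8, (np.float64(48.0), np.float64(340.0)))
(443, -425, 88, 50, 11.3, (np.float64(398.0), np.float64(234.0)))
(534, 141, 69, 31, 10.4, (np.float64(215.0), np.float64(208.0)))
(580, -219, 89, 49, 10.4, (np.float64(330.0), np.float64(191.0)))
w (379, -8, 369, 29, -80.1, (np.float64(395.0), np.float64(361.0)))
w (458, -60, 79, 33, 20.4, (np.float64(462.0), np.float64(302.0)))
w (391, 324, 80, 31, -2.1, (np.float64(89.0), np.float64(303.0)))
w (543, 152, 90, 50, 9.9, (np.float64(276.0), np.float64(190.0)))
t=11.5 at [0.5445 0.1523 0.1978] tilt 0.77 q6 1.65 shift [-27.2 372.1  -0.8] turn -0.6 open 0.0836 F [ 0.2  0.3 -0.7] grip 0.0
t=11.5 at [0.5445 0.1523 0.1978] tilt 0.77 q6 1.65 shift [-198.1  551.1   -3.3] turn -1.5 open 0.0836 F [ 0.2  0.3 -0.7] grip 0.0
```

>>> play_rows(targets=[-3,41,0,0,0,-3,41,0,0,0,-3,41,0,0,0,-3,41,0,0,0,-3,41,0,0,0,-3,41,0,0,0,-3,41,0,0,0,-3,41,0,0,0,-3,42,0,0,0,0,0,0,0,0])

```text
time_s: 12.75
position: [0.5771, -0.2204, 0.1903]
tcp_rot: [3.13, 0.263, -0.001]
wrist_force: [0.8, -0.2, 0.5]
opening: 0.0911
finger_force: 0.0
```

>>> play_rows(targets=[0,0,0,0,0])

```text
time_s: 12.88
position: [0.577, -0.2173, 0.1905]
tcp_rot: [-3.129, -0.268, 0.001]
wrist_force: [0.4, -0.7, -0.8]
opening: 0.0914
finger_force: 0.0
```

```bash
python3 - <<'E'
from h import *
[print("w",k) for k in crackers(capture("wrist"),.016)]
go(.581,-.219,10.4,.009)
E
```

```text
w (415, -392, 331, 29, -80.1, (np.float64(410.0), np.float64(361.0)))
w (495, -453, 80, 36, 23.1, (np.float64(488.0), np.float64(303.0)))
w (420, -16, 80, 23, -3.1, (np.float64(58.0), np.float64(304.0)))
w (581, -218, 90, 50, 10.1, (np.float64(278.0), np.float64(183.0)))
t=12.9 at [ 0.5771 -0.2169  0.1907] tilt 0.06 q6 1.02 shift [  3.6   2.9 181.7] turn -0.6 open 0.0911 F [ 0.7  0.7 -0.2] grip 0.0
```

>>> play_rows(targets=[4,2,40,-0.5,0,0,0,40,0,0,0,0,40,0,0,0,0,30,0,0,0,0,16,0,0,0,0,10,0,0,0,0,0,0,0,0,0,0,0,0])

```text
time_s: 13.92
position: [0.5825, -0.2193, 0.016]
tcp_rot: [3.128, 0.282, 0.003]
wrist_force: [0.1, -0.5, -0.2]
opening: 0.0914
finger_force: 0.0
```

```bash
python3 - <<'E'
from h import *
go(.581,-.218,10.2,.009)
E
```

```text
t=13.9 at [ 0.5825 -0.2193  0.016 ] tilt 0.12 q6 1.01 shift [-1.3 -1.6  7. ] turn 0.1 open 0.0914 F [ 0.1 -0.5 -0.2] grip 0.0
```

>>> play_rows(targets=[0,-1,5.5,0,0,0,0,0,0,0,0,0,0,0,1,0,0,0,0,1,0,0,0,0,1,0,0,0,0,1,0,0,0,0,1,0,0,0,0,1,0,0,-3,0,1,0,0,-3,0,1])

```text
time_s: 15.18
position: [0.5816, -0.2181, 0.0156]
tcp_rot: [-3.129, -0.282, -0.0]
wrist_force: [0.1, -0.4, -0.9]
opening: 0.05
finger_force: 12.0
```

>>> play_rows(targets=[0,0,-15,0,1,0,0,-25,0,1,0,0,-40,0,1,0,0,-40,0,1,0,0,-40,0,1,0,0,-20,0,1,0,0,0,0,1])

```text
time_s: 16.05
position: [0.5825, -0.2185, 0.1983]
tcp_rot: [3.127, 0.282, 0.008]
wrist_force: [0.6, 0.3, -0.9]
opening: 0.0497
finger_force: 12.0
```

```bash
python3 - <<'E'
from h import *
go(*box(-45,-62),9.8)
E
```

```text
t=16.1 at [ 0.5825 -0.2185  0.1983] tilt 0.31 q6 1.01 shift [ -54.3 -312.5   -1.1] turn 0.5 open 0.0497 F [ 0.6  0.3 -0.9] grip 11.997790485620499
```

>>> play_rows(targets=[-6.5,-39,0,0,1,-6.5,-39,0,0,1,-6.5,-39,0,0,1,-6.5,-39,0,0,1,-6.5,-39,0,0,1,-6.5,-39,0,0,1,-6.5,-39,0,0,1,-6.5,-39,0,0,1,0,0,0,0.4,1,0,0,0,0,1])

```text
time_s: 17.3
position: [0.4744, 0.0792, 0.1949]
tcp_rot: [3.129, 0.272, -0.001]
wrist_force: [0.6, 0.1, 0.0]
opening: 0.0499
finger_force: 12.0
```

```bash
python3 - <<'E'
from h import *
go(*box(-45,-62),9.8,.012)
E
```

```text
t=17.3 at [0.4744 0.0792 0.1949] tilt 0.06 q6 1.54 shift [ -1.   -0.3 182.9] turn 0.1 open 0.0499 F [0.6 0.1 0. ] grip 11.997753381729126
```

>>> play_rows(targets=[-1,0,40,0,1,0,0,40,0,1,0,0,40,0,1,0,0,30,0,1,0,0,15,0,1,0,0,10,0,1,0,0,5,0,1,0,0,3,0,1,0,0,0,0,1,0,0,0,0,1])

```text
time_s: 18.55
position: [0.4739, 0.0795, 0.0129]
tcp_rot: [-3.13, -0.271, -0.001]
wrist_force: [-0.5, -0.4, -0.9]
opening: 0.0498
finger_force: 12.0
```

>>> play_rows(targets=[0,0,1,0,1,0,0,0,0,0.4,0,0,0,0,0.3,0,0,0,0,0.25,0,0,0,0,0.25,0,0,-10,0,0.25,0,0,-30,0,0.25,0,0,-45,0,0.25,0,0,-45,0,0.25,0,0,-50,0,0])

```text
time_s: 19.8
position: [0.4731, 0.0793, 0.1935]
tcp_rot: [-3.13, -0.271, -0.0]
wrist_force: [1.0, 0.7, -0.5]
opening: 0.0758
finger_force: 0.0
```

>>> play_rows(targets=[0,0,0,0,0,0,0,0,0,0])

```text
time_s: 20.05
position: [0.473, 0.0793, 0.1913]
tcp_rot: [-3.13, -0.271, 0.001]
wrist_force: [0.3, 0.2, 0.1]
opening: 0.0913
finger_force: 0.0
```

```bash
python3 - <<'E'
from h import *
[print(k) for k in crackers(capture("top"))]
[print("w",k) for k in crackers(capture("wrist"),.018)]
go(.443,-.4245,11.3)
E
```

```text
(150, 645, 287, 217, -89.8, (np.float64(46.0), np.float64(339.0)))
(443, -425, 88, 50, 11.3, (np.float64(398.0), np.float64(234.0)))
w (312, -95, 330, 28, -79.8, (np.float64(410.0), np.float64(361.0)))
w (391, -155, 79, 35, 23.1, (np.float64(487.0), np.float64(303.0)))
w (316, 280, 77, 19, -1.6, (np.float64(56.0), np.float64(304.0)))
w (473, 79, 89, 50, 9.8, (np.float64(276.0), np.float64(186.0)))
w (542, 151, 89, 50, 9.9, (np.float64(209.0), np.float64(97.0)))
t=20.1 at [0.4725 0.0793 0.1902] tilt 0.17 q6 1.54 shift [-1.157e+02  4.912e+02  2.000e-01] turn -1.4 open 0.091 F [0.2 0.3 0.3] grip 0.0
```

>>> play_rows(targets=[-9.6,41,0,0,0,-9.6,41,0,0,0,-9.6,41,0,0,0,-9.6,41,0,0,0,-9.6,41,0,0,0,-9.6,41,0,0,0,-9.6,41,0,0,0,-9.6,41,0,0,0,-9.6,41,0,0,0,-9.6,41,0,0,0])

```text
time_s: 21.4
position: [0.4487, -0.3419, 0.1897]
tcp_rot: [-3.127, -0.271, 0.004]
wrist_force: [-0.0, 0.5, 0.5]
opening: 0.0912
finger_force: 0.0
```

>>> play_rows(targets=[-10,41,0,0,0,-10,41,0,0,0,0,0,0,-1.4,0,0,0,0,0,0,0,0,0,0,0])

```text
time_s: 22.02
position: [0.4439, -0.424, 0.191]
tcp_rot: [-3.125, -0.311, 0.001]
wrist_force: [-0.5, -1.0, 0.0]
opening: 0.0913
finger_force: 0.0
```

```bash
python3 - <<'E'
from h import *
[print("w",k) for k in crackers(capture("wrist"),.016)[-2:]]
go(.443,-.4245,11.3,.009)
E
```

```text
w (282, -228, 80, 23, -2.4, (np.float64(58.0), np.float64(304.0)))
w (442, -424, 90, 50, 11.3, (np.float64(276.0), np.float64(188.0)))
t=22.1 at [ 0.4441 -0.424   0.1912] tilt 0.05 q6 0.59 shift [ -1.1   0.4 182.2] turn 0.1 open 0.091 F [-0.4 -1.   0.7] grip 0.0
```

>>> play_rows(targets=[-1.5,0,40,0,0,0,0,40,0,0,0,0,40,0,0,0,0,30,0,0,0,0,16,0,0,0,0,10,0,0,0,0,0,0,0,0,0,5.5,0,0,0,0,0,0,0,0,0,0,0,0])

```text
time_s: 23.32
position: [0.4426, -0.4257, 0.0103]
tcp_rot: [3.126, 0.309, 0.001]
wrist_force: [-0.5, 0.3, 0.4]
opening: 0.091
finger_force: 0.0
```

>>> play_rows(targets=[0,0,0,0,1,0,0,0,0,1,0,0,0,0,1,0,0,0,0,1,0,0,0,0,1,0,0,0,0,1,0,0,-3,0,1,0,0,-3,0,1])

```text
time_s: 24.32
position: [0.4425, -0.4255, 0.0161]
tcp_rot: [-3.126, -0.309, -0.0]
wrist_force: [0.4, -0.4, -0.6]
opening: 0.0496
finger_force: 12.0
```

>>> play_rows(targets=[0,0,-15,0,1,0,0,-25,0,1,0,0,-40,0,1,0,0,-40,0,1,0,0,-40,0,1,0,0,-20,0,1,0,0,0,1.5,1,0,0,0,0,1])

```text
time_s: 25.32
position: [0.442, -0.4251, 0.1952]
tcp_rot: [-3.129, -0.268, 0.001]
wrist_force: [0.1, 0.6, -0.8]
opening: 0.05
finger_force: 12.0
```

```bash
python3 - <<'E'
from h import *
go(*box(-45,62),9.8)
E
```

```text
t=25.3 at [ 0.442  -0.4251  0.1952] tilt 0.09 q6 0.62 shift [ 116.4 -615.7    0.7] turn -0.0 open 0.05 F [ 0.1  0.6 -0.8] grip 12.000039964914322
```

>>> play_rows(targets=[7.8,-40.8,0,0,1,7.8,-40.8,0,0,1,7.8,-40.8,0,0,1,7.8,-40.8,0,0,1,7.8,-40.8,0,0,1,7.8,-40.8,0,0,1,7.8,-40.8,0,0,1,7.8,-40.8,0,0,1,7.8,-40.8,0,0,1,7.8,-40.8,0,0,1])

```text
time_s: 26.58
position: [0.4489, -0.0088, 0.1947]
tcp_rot: [-3.13, -0.268, 0.004]
wrist_force: [0.2, -0.5, -0.3]
opening: 0.0497
finger_force: 12.0
```

>>> play_rows(targets=[7.8,-40.8,0,0,1,7.8,-40.8,0,0,1,7.8,-40.8,0,0,1,7.8,-40.8,0,0,1,7.8,-40.8,0,0,1,0,0,0,0,1,0,0,0,0,1])

```text
time_s: 27.45
position: [0.4529, 0.1968, 0.1949]
tcp_rot: [3.129, 0.269, -0.004]
wrist_force: [-0.3, 0.6, -0.8]
opening: 0.0499
finger_force: 12.0
```

```bash
python3 - <<'E'
from h import *
go(*box(-45,58),9.8,.012)
E
```

```text
t=27.4 at [0.4529 0.1968 0.1949] tilt 0.15 q6 1.79 shift [  0.5  -0.9 182.9] turn 0.0 open 0.0499 F [-0.3  0.6 -0.8] grip 11.999858915805817
```

>>> play_rows(targets=[0,0,40,0,1,0,0,40,0,1,0,0,40,0,1,0,0,30,0,1,0,0,15,0,1,0,0,10,0,1,0,0,5,0,1,0,0,3,0,1,0,0,0,0,1,0,0,0,0,1])

```text
time_s: 28.7
position: [0.4539, 0.1977, 0.0134]
tcp_rot: [-3.13, -0.269, -0.002]
wrist_force: [-0.2, -1.3, 0.0]
opening: 0.0498
finger_force: 12.0
```

>>> play_rows(targets=[0,0,1,0,1,0,0,0,0,0.4,0,0,0,0,0.3,0,0,0,0,0.25,0,0,0,0,0.25,0,0,-10,0,0.25,0,0,-30,0,0.25,0,0,-45,0,0.25,0,0,-45,0,0.25,0,0,-50,0,0.5])

```text
time_s: 29.95
position: [0.4532, 0.1973, 0.1939]
tcp_rot: [-3.13, -0.268, -0.0]
wrist_force: [0.5, 0.3, 0.5]
opening: 0.0609
finger_force: 0.0
```

>>> play_rows(targets=[0,0,-40,0,1,0,0,-40,0,1,0,0,-20,0,1,0,0,0,0,1])

```text
time_s: 30.45
position: [0.4541, 0.1977, 0.294]
tcp_rot: [-3.129, -0.268, -0.007]
wrist_force: [0.6, 0.4, -0.1]
opening: 0.0215
finger_force: 0.0
```

```bash
python3 - <<'E'
from h import *
c=capture("wrist")
[print("w",k) for k in crackers(c,.018)]
cv2.imwrite("pics/w3.png",c["pixels"])
go(*box(145,-40))
print(state()["joint_positions"])
E
```

```text
w (191, 164, 539, 37, -80.1, (np.float64(269.0), np.float64(362.0)))
w (156, 500, 80, 16, 9.6, (np.float64(22.0), np.float64(343.0)))
w (293, 90, 97, 17, 13.2, (np.float64(336.0), np.float64(303.0)))
w (266, 246, 97, 16, 6.4, (np.float64(216.0), np.float64(302.0)))
w (256, 514, 34, 20, -89.6, (np.float64(15.0), np.float64(277.0)))
w (473, 80, 89, 51, 9.8, (np.float64(374.0), np.float64(173.0)))
w (453, 198, 88, 50, 9.9, (np.float64(276.0), np.float64(172.0)))
w (542, 152, 89, 50, 9.8, (np.float64(328.0), np.float64(104.0)))
t=30.5 at [0.4534 0.1974 0.2924] tilt 0.07 q6 1.79 shift [189.4  97.8   0.2] open 0.0173 F [-0.7 -0.1 -0.1] grip 0.0
[3.87286947e-01 1.48856529e-01 1.59717642e+00 5.94575131e-05
 1.39440168e+00 1.78703991e+00]
```

View pics/w3.png

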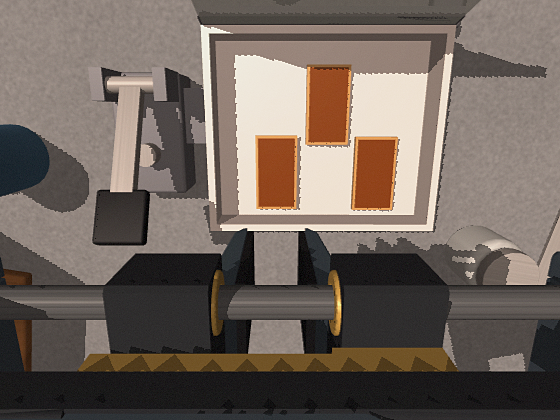

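>>> play_rows(targets=[0,0,-35,0,1,0,6,0,0,1,31,6,0,0,1,31,6,0,0,1,31,8,0,0,1,31,8,0,0,1,31,8,0,0,1,31,8,0,0,1,31,8,0,0,1,33,0,0,0,1])

```text
time_s: 31.75
position: [0.7104, 0.1818, 0.3245]
tcp_rot: [3.129, 0.267, -0.006]
wrist_force: [1.3, -0.3, 0.3]
opening: 0.0005
finger_force: 0.0
```

>>> play_rows(targets=[0,0,0,0,1,0,0,0,0,1])

```text
time_s: 32.0
position: [0.709, 0.1825, 0.3253]
tcp_rot: [3.13, 0.268, -0.005]
wrist_force: [-1.4, 0.8, 0.2]
opening: 0.0005
finger_force: 0.0
```

```bash
python3 - <<'E'
from h import *
go(*box(205,0),9.8,.22)
for n in("top","scene"):
    c=capture(n);cv2.imwrite(f"pics/{n}4.png",c["pixels"])
cv2.imwrite("pics/s4.png",cv2.resize(c["pixels"][60:260,230:480],None,fx=3,fy=3,interpolation=2))
print(state()["joint_positions"])
E
```

```text
t=32.0 at [0.709  0.1825 0.3253] tilt 0.19 q6 1.64 shift [  0.4  -0.4 105.3] turn -0.0 open 0.0005 F [-1.4  0.8  0.2] grip 0.0
[2.36562735e-01 5.61242199e-01 8.98189144e-01 8.89627336e-05
 1.68303323e+00 1.63609433e+00]
```

View pics/s4.png

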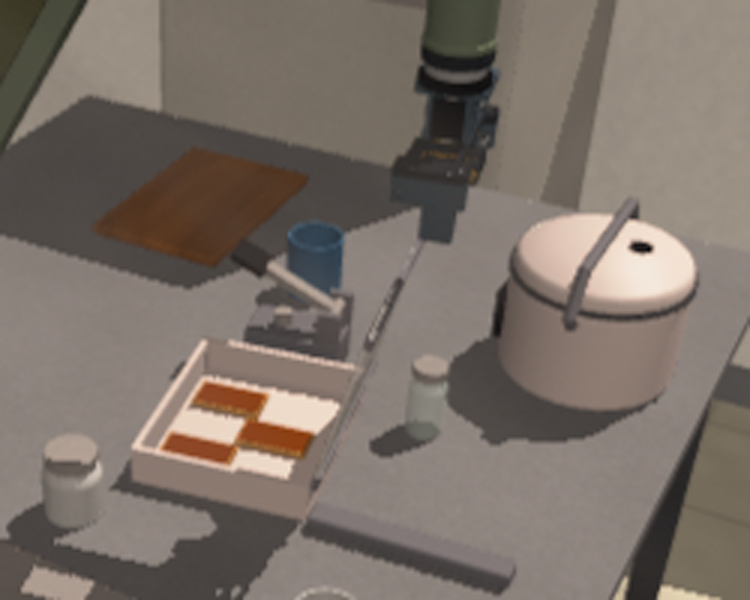

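>>> play_rows(targets=[0,0,25,0,1,0,0,25,0,1,0,0,25,0,1,0,0,30,0,1,0,0,0,0,1])

```text
time_s: 32.72
position: [0.7077, 0.1825, 0.2199]
tcp_rot: [3.129, 0.269, -0.008]
wrist_force: [0.0, -0.7, -0.5]
opening: 0.0003
finger_force: 0.0
```

>>> play_rows(targets=[-10,0,0,0,1,-10,0,0,0,1,-10,0,0,0,1,-10,0,0,0,1,-10,0,0,0,1,-10,0,0,0,1,-12,0,0,0,1,0,0,0,0,1])

```text
time_s: 33.72
position: [0.6372, 0.1703, 0.2217]
tcp_rot: [3.13, 0.268, -0.004]
wrist_force: [0.1, 0.1, -0.3]
opening: 0.0006
finger_force: 0.0
```

>>> play_rows(targets=[-15,0,0.5,0,1,-15,0,1,0,1,-14.5,0,2.5,0,1,-14.5,0,4,0,1,-14,0,5,0,1,-13.5,0,7,0,1,-13,0,7.5,0,1,-12,0,8.5,0,1,0,0,0,0,1])

```text
time_s: 34.85
position: [0.5277, 0.1514, 0.1852]
tcp_rot: [3.13, 0.268, -0.005]
wrist_force: [0.7, 0.2, -0.1]
opening: 0.0001
finger_force: 0.0
```

```bash
python3 - <<'E'
from h import *
go(*box(22,0),9.8,.184)
c=capture("scene")
cv2.imwrite("pics/s5.png",cv2.resize(c["pixels"][60:260,230:480],None,fx=3,fy=3,interpolation=2))
E
```

```text
t=34.9 at [0.5277 0.1514 0.1852] tilt 0.17 q6 1.66 shift [ 1.1 -0.2  1.2] turn 0.0 open 0.0001 F [ 0.7  0.2 -0.1] grip 0.0
```

View pics/s5.png

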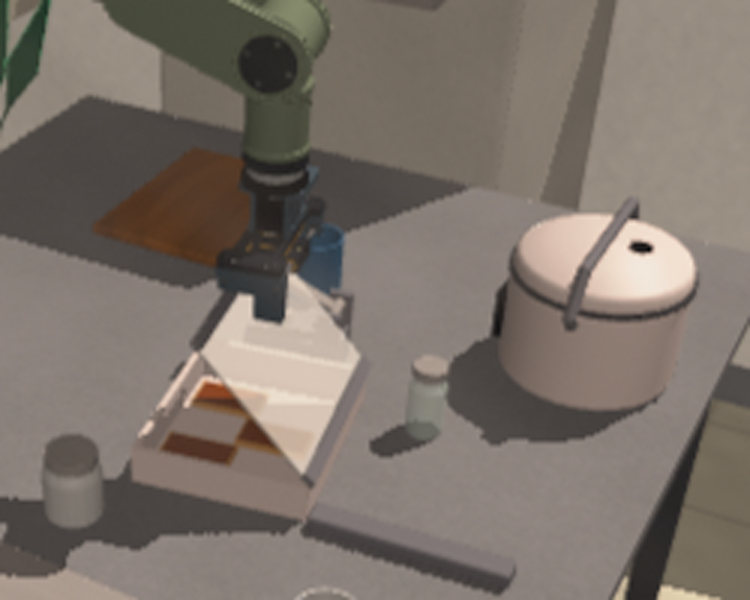

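>>> play_rows(targets=[-11,0,9.5,0,1,-10.5,0,10.5,0,1,-9.5,0,11.5,0,1,-8,0,12.5,0,1,-7.5,0,12.5,0,1,-6.5,0,13.5,0,1,-5,0,14,0,1,-3.5,0,15,0,1,-2.5,0,14,0,1,0,0,5,0,1])

```text
time_s: 36.15
position: [0.4651, 0.1405, 0.0669]
tcp_rot: [3.13, 0.268, -0.003]
wrist_force: [-0.1, -0.8, 1.4]
opening: 0.0005
finger_force: 0.3
```

>>> play_rows(targets=[-1,0,3,0,1,0,0,3,0,1,0,0,2,0,1,0,0,0,0,1])

```text
time_s: 36.65
position: [0.4651, 0.1406, 0.06]
tcp_rot: [-3.13, -0.268, -0.001]
wrist_force: [0.5, 0.7, -0.0]
opening: 0.0006
finger_force: 0.0
```

>>> play_rows(targets=[0,0,2,0,1,0,0,2,0,1,0,0,0,0,1])

```text
time_s: 37.02
position: [0.4651, 0.1407, 0.0562]
tcp_rot: [-3.13, -0.268, -0.001]
wrist_force: [-0.8, -0.4, 3.4]
opening: 0.0004
finger_force: 1.8
```

>>> play_rows(targets=[0,0,1,0,1,0,0,1,0,1,0,0,0,0,1])

```text
time_s: 37.4
position: [0.4652, 0.1407, 0.0561]
tcp_rot: [-3.13, -0.268, -0.002]
wrist_force: [-4.6, -1.6, 19.2]
opening: 0.0007
finger_force: 9.7
```

>>> play_rows(targets=[0,0,-30,0,1,0,0,-45,0,1,0,0,-45,0,1,0,0,-45,0,1,-5,-40,0,0,1,-5,-40,0,0,1,-5,-40,0,0,1,-5,-40,0,0,1,-3,-34,0,0,1,0,0,0,0,1])

```text
time_s: 38.65
position: [0.4086, 0.3295, 0.2184]
tcp_rot: [-3.13, -0.273, 0.001]
wrist_force: [0.3, -0.3, 0.8]
opening: 0.0006
finger_force: 0.0
```

>>> play_rows(targets=[0,0,0,0,1])

```text
time_s: 38.78
position: [0.4092, 0.3272, 0.2186]
tcp_rot: [3.129, 0.269, -0.001]
wrist_force: [-0.4, -0.3, 0.1]
opening: 0.0008
finger_force: 0.0
```

```bash
python3 - <<'E'
from h import *
c=capture("wrist");cv2.imwrite("pics/w6.png",c["pixels"])
h=cv2.cvtColor(c["pixels"],cv2.COLOR_BGR2HSV)
print("tip px",proj(c,state()["position"]))
for p in((-66,194),(-60,192)):
  q=[list(box(p[0]+a,p[1]+b))+[.15] for a,b in((-25,-23),(-25,23),(25,23),(25,-23))]
  print(p,proj(c,q).round())
t=capture("top");cv2.imwrite("pics/t6.png",cv2.resize(t["pixels"][130:290,80:320],None,fx=3,fy=3,interpolation=2))
go(*box(-66,194),9.8,.16)
E
```

```text
tip px [[276.44666058 262.83278137]]
(-66, 194) [[308. 256.]
 [241. 256.]
 [240. 186.]
 [310. 186.]]
(-60, 192) [[311. 248.]
 [244. 248.]
 [243. 177.]
 [313. 177.]]
t=38.9 at [0.4095 0.3268 0.2189] tilt 0.03 q6 2.05 shift [-0.3 -1.2 58.9] turn -0.1 open 0.0004 F [1.  0.  0.5] grip 0.0
```

View pics/w6.png

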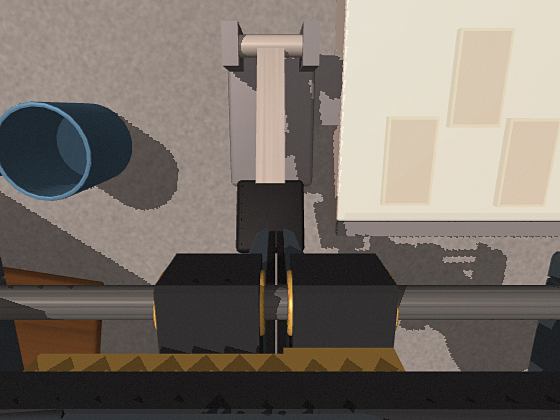

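View pics/t6.png

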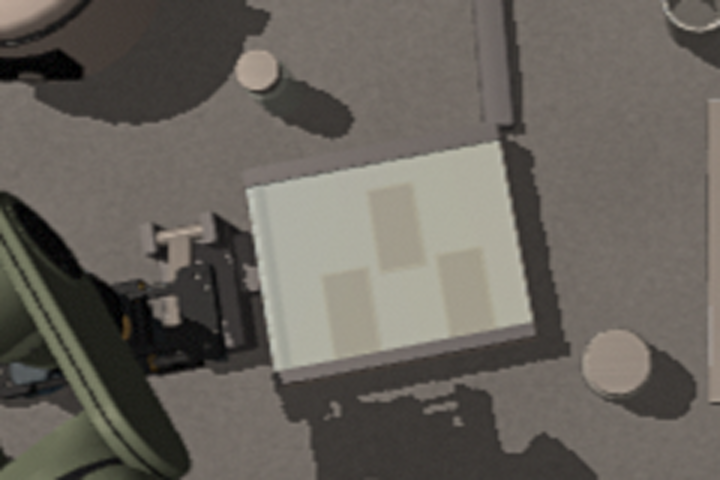

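>>> play_rows(targets=[-4,-1,30,0,1,0,0,25,0,1,0,0,15,0,1,0,0,15,0,1,0,0,15,0,1,0,0,15,0,1,0,0,12,0,1,0,0,8,0,1,0,0,0,0,1])

```text
time_s: 40.0
position: [0.4039, 0.3279, 0.0846]
tcp_rot: [-3.13, -0.267, 0.004]
wrist_force: [-7.5, -1.6, 12.8]
opening: 0.0004
finger_force: 6.3
```

>>> play_rows(targets=[0,0,2,0,1,0,0,2,0,1,0,0,0,0,1])

```text
time_s: 40.38
position: [0.404, 0.3279, 0.0828]
tcp_rot: [-3.129, -0.267, 0.002]
wrist_force: [-10.5, -3.4, 22.5]
opening: 0.0003
finger_force: 11.7
```

>>> play_rows(targets=[0,0,-20,0,1,0,0,-25,0,1,0,0,-25,0,1,0,0,-20,0,1,0,0,0,0,1,0,0,0,0,1])

```text
time_s: 41.12
position: [0.4049, 0.3277, 0.169]
tcp_rot: [3.13, 0.268, -0.001]
wrist_force: [0.2, 0.3, 0.2]
opening: 0.0006
finger_force: 0.0
```

```bash
python3 - <<'E'
from h import *
c=capture("wrist");s=capture("scene")
w=cv2.resize(c["pixels"][0:300,150:400],None,fx=1.6,fy=1.6)
t=cv2.resize(s["pixels"][110:235,260:400],None,fx=2.7,fy=2.7)
o=np.zeros((480,400+t.shape[1],3),np.uint8);o[:w.shape[0],:400]=w;o[:t.shape[0],400:]=t[:480]
cv2.imwrite("pics/w7.png",o)
go(*box(-66,194),9.8,.16)
E
```

```text
t=41.2 at [0.4047 0.3277 0.1687] tilt 0.12 q6 2.06 shift [4.2 0.4 8.7] turn -0.0 open 0.0003 F [ 0.2  0.3 -0.3] grip 0.0
```

View pics/w7.png

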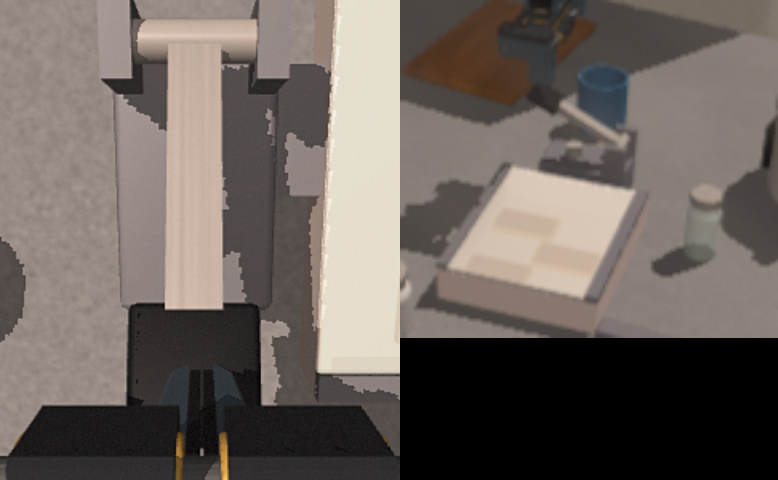

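>>> play_rows(targets=[0,0,25,0,1,0,0,25,0,1,0,0,25,0,1,0,0,15,0,1,0,0,0,0,1,0,0,0,0,1])

```text
time_s: 41.98
position: [0.4033, 0.3278, 0.0825]
tcp_rot: [-3.13, -0.267, 0.005]
wrist_force: [-10.7, -3.8, 26.3]
opening: 0.0001
finger_force: 13.6
```

>>> play_rows(targets=[0,0,-30,0,1,0,0,-30,0,1,0,0,-30,0,1,0,0,0,0,1,0,0,0,0,1])

```text
time_s: 42.6
position: [0.4043, 0.3275, 0.1684]
tcp_rot: [3.129, 0.268, -0.004]
wrist_force: [0.2, -1.4, -0.2]
opening: 0.0005
finger_force: 0.0
```

>>> play_rows(targets=[0,0,25,0,1,0,0,25,0,1,0,0,25,0,1,0,0,15,0,1,0,0,0,0,1,0,0,0,0,1])

```text
time_s: 43.35
position: [0.4026, 0.3274, 0.0822]
tcp_rot: [3.129, 0.267, -0.007]
wrist_force: [-10.5, -4.9, 31.4]
opening: 0.0006
finger_force: 16.1
```

>>> play_rows(targets=[0,0,-30,0,1,0,0,-30,0,1,0,0,-30,0,1,0,0,0,0,1,0,0,0,0,1])

```text
time_s: 43.98
position: [0.404, 0.3273, 0.1678]
tcp_rot: [3.128, 0.268, -0.005]
wrist_force: [-0.5, 0.6, -0.7]
opening: 0.0005
finger_force: 0.0
```

>>> play_rows(targets=[0,0,25,0,1,0,0,25,0,1,0,0,25,0,1,0,0,15,0,1,0,0,0,0,1,0,0,0,0,1])

```text
time_s: 44.72
position: [0.4024, 0.3273, 0.0822]
tcp_rot: [3.129, 0.267, -0.008]
wrist_force: [-11.2, -3.8, 32.1]
opening: 0.0006
finger_force: 16.7
```

>>> play_rows(targets=[0,0,-30,0,1,0,0,-30,0,1,0,0,-30,0,1,0,0,0,0,1,0,0,0,0,1])

```text
time_s: 45.35
position: [0.4039, 0.3272, 0.1677]
tcp_rot: [3.128, 0.268, -0.006]
wrist_force: [0.0, -0.2, -0.6]
opening: 0.0006
finger_force: 0.0
```

>>> play_rows(targets=[0,0,25,0,1,0,0,25,0,1,0,0,25,0,1,0,0,15,0,1,0,0,0,0,1,0,0,0,0,1])

```text
time_s: 46.1
position: [0.4024, 0.3272, 0.0821]
tcp_rot: [3.129, 0.267, -0.008]
wrist_force: [-12.1, -4.8, 32.3]
opening: 0.0009
finger_force: 16.9
```

>>> play_rows(targets=[0,0,-30,0,1,0,0,-30,0,1,0,0,-30,0,1,0,0,-30,0,1,0,0,-30,0,1,0,0,-20,0,1,0,0,0,0,1,0,0,0,0,1,0,0,0,0,1])

```text
time_s: 47.22
position: [0.4045, 0.3277, 0.2482]
tcp_rot: [3.128, 0.268, -0.004]
wrist_force: [0.3, 0.3, -0.8]
opening: 0.0003
finger_force: 0.0
```

```bash
python3 - <<'E'
from h import *
s=capture("scene")
cv2.imwrite("pics/s8.png",cv2.resize(s["pixels"][90:260,230:430],None,fx=3.4,fy=3.4))
go(.4,.33)
E
```

```text
t=47.3 at [0.4046 0.3278 0.2485] tilt 0.15 q6 2.06 shift [-4.2 -3.   0. ] open 0.0004 F [ 1.   0.3 -0.4] grip 0.0
```

View pics/s8.png

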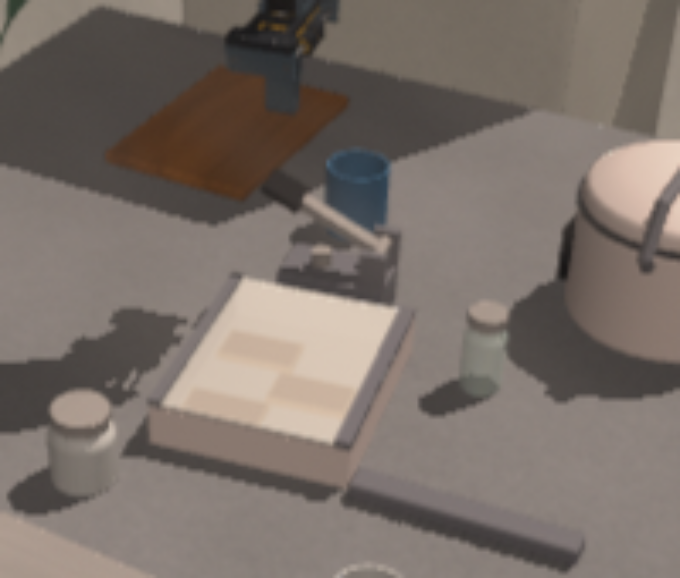

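The picture shows the lid shut over the three crackers, the lever up and the gripper clear of everything.

```bash
python3 -c "
from plant import job_done
print(job_done())"
```

```text
the job is handed in; nothing more can be done
None
```

The job is handed in at about 47 s, no verdict returned: all three crackers present lie flat in the box, glaze up, the lid is shut, the lever was pumped five full strokes and is back up, and nothing else was touched.

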